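Rake the baked clay canes into the grooves of their tray

TASK

The freshly baked clay canes lie askew across their corrugated tray and are still too hot for the fingers. Take the rake, comb it across the grooves with its head bar down on the tray's side rails until all five canes have dropped parallel into the grooves, one to a groove, then lay the rake back as it was, tines on the bench and handle across its rest. Do not touch the canes with the gripper, and leave the other things on the bench where they are.

Things in the scene. Friction and masses are not known exactly. Their poses are not given: they have to be found in the camera images.
- tray: corrugated aluminium cane tray between two dark steel side rails, fixed. Origin: centre of its underside, on the bench. 13 V-shaped grooves run along its x axis (125 mm long) and lie every 20 mm along its y axis (groove bottoms at y = -120, -100, ... 0 ... +120 mm), 12 mm deep; the ridge tops are 16 mm above the bench. Thin end walls at y = +-132 mm, 28 mm high.
- tray_rail (a point): middle of the top of the tray's steel rail on its +x side (tray x = +67.5 mm, 37 mm above the bench; its twin is at -67.5 mm). The rails run along the tray's y, 268 mm long, 10 mm thick, 125 mm apart inside. Axes as the tray's. At the start no cane reaches beyond tray y = +-112 mm, so the tines can be lowered at y = +-117 mm without landing on one.
- rest: wooden tool rest, fixed: a sill 110 mm long in its x, 34 mm deep in its y, 36 mm high, with a 10 mm thick, 46 mm high stop at each x end. Origin: centre of its underside. The rake's handle lies across it, along y.
- rake_grip (a point): where to grip the rake: centre line of its teal wooden handle (18 x 18 mm), 45 mm behind the tine row and 45 mm above the tine tips, near the balance point. x axis: along the tine row; y: along the handle, away from the head; z up. The rake (160 g) starts with its tines on the bench and the handle level across the rest; its yaw and the tray's differ.
- rake_tines (a point): middle of the row of tine tips: nine round 6 mm steel tines, 12.5 mm apart along x (106 mm over all), 18 mm below the head bar. With the bar on the tray's rails the tips are 19 mm above the bench, 3 mm over the ridges: they pass over a cane down in a groove (top 17 mm) but push one on the ridges (axis 21 mm), which swings parallel to the tine row and drops into a free groove.
- rake_bar (a point): centre of the underside of the rake's steel head bar, straight above the tine tips' middle by 18 mm. The bar is 165 mm long (x), 14 mm thick (y), 10 mm high: longer than the tray is wide, so it can slide along on the tray's rails.
- rake_tail (a point): point on the handle's centre line 165 mm behind the tine row, 45 mm above the tine tips; the handle ends 25 mm farther back. At the start it lies above the rest.
- cane1_mid (a point): centre of the red cane: a hard, baked clay rod with rounded ends, 10 mm in diameter, 80 mm long along its own x axis, about 12 g. It starts askew (about 17 to 40 degrees) across the ridges, inside the tray; lying in a groove its centre is 12 mm above the bench, on top of the ridges 21 mm.
- cane2_mid (a point): centre of the green cane: a hard, baked clay rod with rounded ends, 10 mm in diameter, 80 mm long along its own x axis, about 12 g. It starts askew (about 17 to 40 degrees) across the ridges, inside the tray; lying in a groove its centre is 12 mm above the bench, on top of the ridges 21 mm.
- cane3_mid (a point): centre of the yellow cane: a hard, baked clay rod with rounded ends, 10 mm in diameter, 80 mm long along its own x axis, about 12 g. It starts askew (about 17 to 40 degrees) across the ridges, inside the tray; lying in a groove its centre is 12 mm above the bench, on top of the ridges 21 mm.
- cane4_mid (a point): centre of the orange cane: a hard, baked clay rod with rounded ends, 10 mm in diameter, 80 mm long along its own x axis, about 12 g. It starts askew (about 17 to 40 degrees) across the ridges, inside the tray; lying in a groove its centre is 12 mm above the bench, on top of the ridges 21 mm.
- cane5_mid (a point): centre of the violet cane: a hard, baked clay rod with rounded ends, 10 mm in diameter, 80 mm long along its own x axis, about 12 g. It starts askew (about 17 to 40 degrees) across the ridges, inside the tray; lying in a groove its centre is 12 mm above the bench, on top of the ridges 21 mm.
- glue: white glue bottle with a red cap, 42 mm across, 105 mm high; bystander; origin under its centre
- flowerpot: miniature terracotta flower pot, 50 mm across, about 70 mm high; bystander; origin under its centre
- crate: miniature green flower crate 44 x 70 mm, about 45 mm high; bystander; origin under its centre

How it is judged:
On the way, in this order (a step that is already met when the one before it is completed fails the run):
1. the rake's tines are down in the tray, its head bar on or within 4 mm of the side rails (z of rake_tines in the frame of tray below 0.023 m and x of rake_tines in the frame of tray between -0.03 and 0.03 m and y of rake_tines in the frame of tray between -0.13 and 0.13 m), for 0.1 s.
2. all five canes lie down in grooves, parallel to them (angle between the x axis of each of cane1_mid, cane2_mid, cane3_mid, cane4_mid, cane5_mid and the x axis of tray, either way round below 0.12 rad and z of cane1_mid in the frame of tray between 0.009 and 0.015 m and horizontal distance between each of cane1_mid, cane2_mid, cane3_mid, cane4_mid, cane5_mid and tray below 0.14 m and z of cane2_mid in the frame of tray between 0.009 and 0.015 m and z of cane3_mid in the frame of tray between 0.009 and 0.015 m and z of cane4_mid in the frame of tray between 0.009 and 0.015 m and z of cane5_mid in the frame of tray between 0.009 and 0.015 m), for 0.2 s.
At the end, for the whole second after the job is handed in: All canes lie down in grooves (centre 9-15 mm above the tray's underside, within 0.12 rad of the grooves); the rake is at rest and level (0.12 rad), tine tips under 10 mm above the bench, tail point within 52 mm sideways and 70 mm lengthways of the rest's centre (all of step 2 and angle between rake_tines's own z axis and vertical below 0.12 rad and height (world z) of rake_tines below 0.01 m and x of rake_tail in the frame of rest between -0.052 and 0.052 m and y of rake_tail in the frame of rest between -0.07 and 0.07 m and linear speed of rake below 0.02 m/s); the robot touches nothing.
It fails at once if the gripper or arm touches a cane (over 1 N) (contact force between any of the fingers, the arm and cane1 above 1 N or contact force between any of the fingers, the arm and cane2 above 1 N or contact force between any of the fingers, the arm and cane3 above 1 N or contact force between any of the fingers, the arm and cane4 above 1 N or contact force between any of the fingers, the arm and cane5 above 1 N).
It fails at once if the glue bottle, flower pot or crate is moved more than 30 mm (distance of any of glue, flowerpot, crate from where it was at the start of the episode above 0.03 m).
It also fails if it takes over 51 s, if anything falls off the work surface, if the arm or the gripper's body presses on something with over 40 N, if the wrist force passes 120 N, or if a joint passes its speed limit or range.

ROBOT

A 7-joint arm with a two-finger parallel gripper is mounted at the origin on the work surface. World frame = base frame: x ahead of the robot, y to its left, z up, the work surface at z = 0. Lengths are in m, angles in rad, forces in N, time in s.
With the tool pointing down it reaches from about 0.425 to 0.925 m from the base axis. Payload 6.8 kg.
Tool frame: the origin (TCP) lies on the centre line of the jaws, within the pads' length; the fingertips stand 25 mm ahead of it and the grasp point (between the pads) lies 6 mm ahead of it; z points along the fingers, y is the direction in which the jaws open and shut (so a half turn about z gives the same grasp; the last joint's range is limited). The gripper opens to 85 mm and grips with 20 to 120 N. Pads are 22 mm wide; open, the fingers measure 114 mm over their backs; the gripper's body (76 mm by 85 mm) begins 54 mm behind the grasp point. The pads swing forward as they close: fully open they stand 13 mm farther back than shut.
Start: joints at [1.168, 0.477, 0.022, 1.555, -0.011, 1.109, -0.083], TCP at [0.196, -0.646, 0.256] pointing down, gripper open.
Joint ranges: [-2.96, 2.96], [-0.34, 2.1], [-1.41, 1.46], [0.24, 2.44], [-1.37, 4.51], [0.17, 1.92], [-2.96, 2.96]. Speed limits (rad/s): [2.39, 2.39, 3.14, 3.14, 3.14, 3.14, 3.14].

INTERFACE

Orientations are given as a unit quaternion [w, x, y, z].
In Python, from station import status, cams, order, models gives the robot as it stands.
- The arm moves only by the tool move_arm, never from a script. Its argument "steps" is one flat list of numbers, 7 for each row, row after row: the gripper's target within -1 to 1 (fully open at 1, half-way at 0, shut at -1), then the shift along the world's x, y, z in cm, then the turn, a rotation vector about the world's x, y, z in degrees. A call has 1 to 8 rows; each row shifts and turns the commanded pose from where the row before left it; what a row does not reach is not made up. A row lasts 1/10 s, in which the tool goes at most 50 mm and 8.59 degrees, less where a joint would pass 70% of its speed; a pose out of reach is approached as far as the arm can. A call with a gripper value outside its range is refused whole. The fingers move at their own pace and stop on an object; "newtons" is the grip in N (left out, the last holds). Time passes only in rows, so rows that do not move let the fingers close. It gives the time, the measured TCP pose, the force and the opening at its end, in the units of the state.
- status.get_obs(): the state, without advancing time (a new reading comes with each control period).
- cams.read_camera(name): name is "scene" or "side" or "wrist"; returns a dict with "pixels" (480x640x3 uint8, red, green, blue), "mtx" (3x3 intrinsics, pixels), "dist_coeffs" ([k1, k2, p1, p2, k3] as OpenCV has them; the pictures are not rectified), "T" (4x4, takes a point from camera to world coordinates); the wrist camera has in their place "T_tool_cam" (4x4, takes a point from camera to tool coordinates, whose origin is the TCP and whose axes are the flange's). Camera axes: x right, y down, z forward; pixel columns grow to the right and rows downward; lengths in m; the calibration is good to about 2 mm. A picture is of the moment at which its call begins: read the wrist's pose just before it. There is no depth.
- order.hand_in(): hands the job in, once; it reports no verdict.
Trained networks look in the newest picture that a camera, given by its name, has taken for a name from the list of things; names that differ only in an ending like _2 or _b are one class to them, and where a whole thing is asked for, a point or a joint stands for the part that bears it (a point fixed in the world has none). Each returns a list of dicts, best first, with "score" (0 to 1); they miss things now and then, are a little off and sometimes report something else, mostly with a low value. They report only what shows in the picture. A call takes as long as a camera call.
- models.silhouettes(camera, query): "region" (480x640 bool, what is visible of it) and "box" ([centre column, centre row, width, height] in pixels, round what is visible of it).
- models.place_of(camera, query): "position" ([row, column] in pixels: a listed point, or the origin of a listed thing).
The state is a dict: "t": time; "q": joint angles; "joint_vel": joint speeds; "joint_torque": joint torques, N m; "eef_pos": TCP position; "tool_rot": TCP orientation; "contact_force": force on the tool from outside, world axes, zero at the start; "torque": the same for the moment, N m; "gripper_width": opening from 0.0 (shut) to 1.0 (fully open).
Only numpy, scipy, OpenCV 4.12 (cv2) and the standard library are available. Lean on these libraries where they do the work, as an engineer would, in place of code of your own. Each camera call takes 0.05 s, during which the arm holds its last target.

## Working session

There is one attempt and no reset: what is moved stays moved. The work goes in short steps, Python scripts to look and compute and a tool call to move; the robot and the scene stay as the last step left them, time stands still between calls to the robot, and variables do not carry over. Pictures are saved under pics/ and viewed, and the job is handed in when it is done.

Besides the shell and the picture viewer there is one more tool, called after "Request:" as a command line: name --argument value ..., lists and objects as JSON in quotes. move_arm: Moves the arm, as the interface text tells. Its arguments: {"type":"object","properties":{"steps":{"type":"array"},"newtons":{"type":"number"}},"required":["steps"]}

```bash
mkdir -p pics; ls; cat > h.py <<'E'
import numpy as np, cv2
from station import status, cams, order, models
from scipy.spatial.transform import Rotation as R
def shot(n,f=None):
    o=status.get_obs(); c=cams.read_camera(n)
    if n=='wrist':
        T=np.eye(4);q=o['tool_rot'];T[:3,:3]=R.from_quat([q[1],q[2],q[3],q[0]]).as_matrix();T[:3,3]=o['eef_pos']
        c['T']=T@np.array(c['T_tool_cam'])
    if f: cv2.imwrite('pics/'+f,cv2.cvtColor(np.asarray(c['pixels']),cv2.COLOR_RGB2BGR))
    return c
def ray(c,u,v):
    p=cv2.undistortPoints(np.array([[[u,v]]],float),np.array(c['mtx'],float),np.array(c['dist_coeffs'],float))[0,0]
    T=np.array(c['T']);return T[:3,3],T[:3,:3]@np.array([p[0],p[1],1])
def onz(c,u,v,z):
    o,d=ray(c,u,v);return o+d*(z-o[2])/d[2]
def proj(c,P):
    T=np.array(c['T']);X=(np.atleast_2d(P)-T[:3,3])@T[:3,:3]
    return cv2.projectPoints(X.reshape(-1,1,3),np.zeros(3),np.zeros(3),np.array(c['mtx'],float),np.array(c['dist_coeffs'],float))[0][:,0]
Z={'tray':0,'tray_rail':.037,'rest':0,'rake_grip':.045,'rake_tines':0,'rake_bar':.018,'rake_tail':.045,'glue':0,'flowerpot':0,'crate':0,**{f'cane{i}_mid':.021 for i in range(1,6)}}
E
python3 - <<'E'
from h import *
o=status.get_obs();print(o)
for n in ['scene','side']:
    c=shot(n,n+'0.png')
    print(n,np.array(c['T']).round(3).tolist())
    for k,z in Z.items():
        r=models.place_of(n,k)
        for d in r[:2]:
            v,u=d['position'];print(k,round(d['score'],2),round(u),round(v),onz(c,u,v,z).round(4))
E
```

```text
pics
{'t': 0.0, 'q': array([ 1.16790402,  0.47783986,  0.02233252,  1.55646446, -0.01149823,
        1.10930894, -0.08311395]), 'joint_vel': array([ 0.00052738, -0.00111305, -0.00129387, -0.00068232,  0.00047218,
       -0.0007711 , -0.00197352]), 'joint_torque': array([-3.28936358e-05, -5.96455264e+01,  1.60788640e+00, -2.81197089e+01,
        1.25393926e-02,  9.43131658e-03,  8.30722584e-07]), 'eef_pos': array([ 0.1959448 , -0.64535073,  0.25529339]), 'tool_rot': array([-9.23059664e-04,  9.89155317e-01,  1.46870227e-01, -2.08181346e-04]), 'contact_force': array([ 0.38823943, -0.01747386,  0.11402444]), 'torque': array([0.04782679, 0.0597614 , 0.00469767]), 'gripper_width': 1.004131759259572}
scene [[0.71, 0.459, -0.534, 1.234], [0.704, -0.481, 0.523, -0.622], [-0.017, -0.747, -0.665, 0.861], [0.0, 0.0, 0.0, 1.0]]
tray 0.68 236 284 [ 0.5163 -0.1606  0.    ]
rest 0.75 393 174 [0.4988 0.3806 0.    ]
rake_grip 0.89 370 178 [0.5111 0.2735 0.045 ]
rake_tines 0.97 359 203 [0.5183 0.2238 0.    ]
rake_tines 0.62 114 338 [ 0.4548 -0.4238  0.    ]
rake_bar 0.59 355 199 [0.5144 0.2131 0.018 ]

[... 1020 characters left out ...]
ke_bar 0.71 281 329 [0.5176 0.2272 0.018 ]
rake_tail 0.94 232 389 [0.4991 0.3924 0.045 ]
rake_tail 0.61 443 185 [ 0.4396 -0.3692  0.045 ]
glue 0.75 396 208 [ 0.5142 -0.2567  0.    ]
glue 0.73 253 266 [0.6985 0.1297 0.    ]
flowerpot 0.5 390 166 [ 0.6217 -0.3998 -0.    ]
crate 0.63 440 185 [ 0.461  -0.4141  0.    ]
crate 0.17 282 330 [ 0.5229  0.2216 -0.    ]
cane1_mid 0.66 397 208 [ 0.5049 -0.2376  0.021 ]
cane2_mid 0.69 384 216 [ 0.5171 -0.1914  0.021 ]
cane3_mid 0.43 383 228 [ 0.4973 -0.156   0.021 ]
cane4_mid 0.51 286 331 [0.5045 0.2267 0.021 ]
cane4_mid 0.44 366 235 [ 0.5167 -0.1079  0.021 ]
cane5_mid 0.66 354 238 [ 0.5375 -0.0813  0.021 ]
cane5_mid 0.58 366 235 [ 0.5178 -0.1082  0.021 ]
```

View pics/scene0.png

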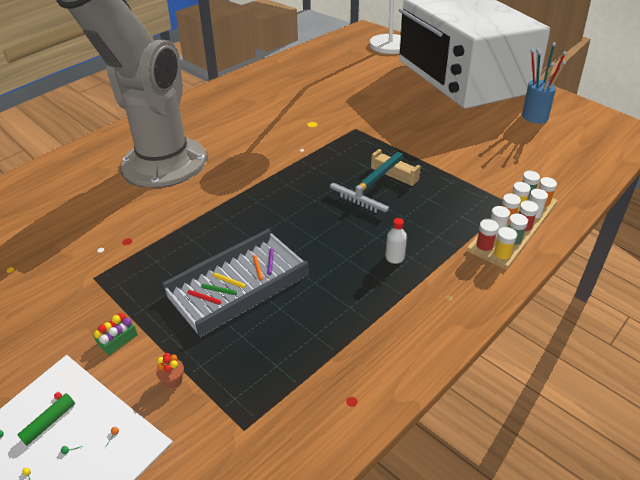

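View pics/side0.png

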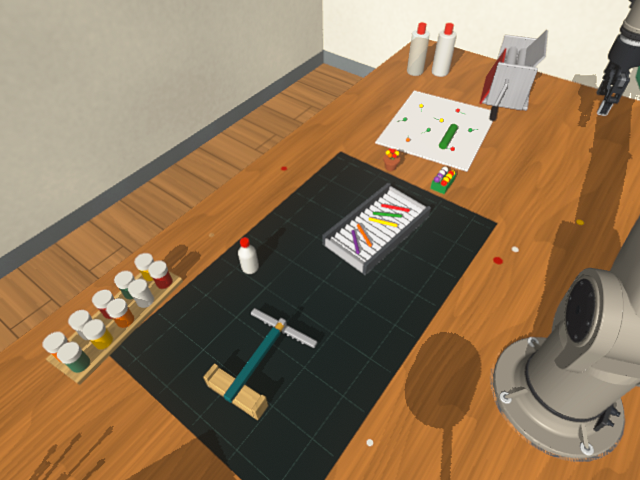

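The canes (scene: red 205,297; green 218,289; yellow 229,281; orange 257,267; violet 270,261) lie askew in the tray. The rake lies on its rest at (370,178). I'll move over the tray for a wrist view.

Request:
move_arm --steps '[1,2.2,4.2,0.5,0,0,8,1,2.2,4.2,0.5,0,0,8,1,2.2,4.2,0.5,0,0,8,1,2.2,4.2,0.5,0,0,8,1,2.2,4.2,0.5,0,0,8,1,2.2,4.2,0.5,0,0,8,1,2.2,4.2,0.5,0,0,8,1,2.2,4.2,0.5,0,0,8]' --newtons 60

```text
t: 2.4
eef_pos: [0.3727, -0.3082, 0.2969]
tool_rot: [0.0, 0.759, 0.651, -0.0]
contact_force: [0.8, -1.1, 0.5]
gripper_width: 1.002
```

Request:
move_arm --steps '[1,2.2,4.2,0.5,0,0,7.5,1,2.2,4.2,0.5,0,0,7.5,1,2.2,4.2,0.5,0,0,0,1,0,0,0,0,0,0,1,0,0,0,0,0,0]'

```text
t: 2.9
eef_pos: [0.4386, -0.1831, 0.3116]
tool_rot: [0.0, 0.669, 0.743, -0.0]
contact_force: [0.2, -0.6, -0.6]
gripper_width: 1.004
```

```bash
python3 - <<'E'
from h import *
o=status.get_obs();print(o['t'],o['eef_pos'],o['tool_rot'],o['q'])
c=shot('wrist','w1.png');print(np.array(c['T']).round(3).tolist())
for k,z in Z.items():
        r=models.place_of('wrist',k)
        for d in r[:2]:
            v,u=d['position'];print(k,round(d['score'],2),round(u),round(v),onz(c,u,v,z).round(4))
E
```

```text
2.9 [ 0.43855671 -0.183056    0.31159591] [ 3.50754993e-04  6.68856931e-01  7.43391070e-01 -7.44386174e-06] [ 0.72127136  0.12471526 -0.49420239  1.92038199  0.06626204  1.11155476
  0.30640351]
[[0.995, 0.099, 0.031, 0.43], [0.104, -0.953, -0.283, -0.111], [0.002, 0.285, -0.959, 0.43], [0.0, 0.0, 0.0, 1.0]]
tray 0.76 382 182 [ 0.512  -0.1595  0.    ]
tray_rail 0.61 450 196 [ 0.583  -0.1634  0.037 ]
tray_rail 0.3 384 182 [ 0.5071 -0.1555  0.037 ]
rake_tines 0.25 415 106 [ 0.5357 -0.07    0.    ]
flowerpot 0.69 432 358 [ 0.6212 -0.4002  0.    ]
crate 0.75 316 358 [ 0.4564 -0.4179  0.    ]
crate 0.55 377 246 [ 0.5178 -0.242   0.    ]
cane1_mid 0.57 373 244 [ 0.5079 -0.2344  0.021 ]
cane2_mid 0.68 382 221 [ 0.5147 -0.2044  0.021 ]
cane3_mid 0.98 382 195 [ 0.5094 -0.1727  0.021 ]
cane4_mid 0.86 405 137 [ 0.5258 -0.1053  0.021 ]
cane5_mid 0.64 415 106 [ 0.5311 -0.0721  0.021 ]
```

View pics/w1.png

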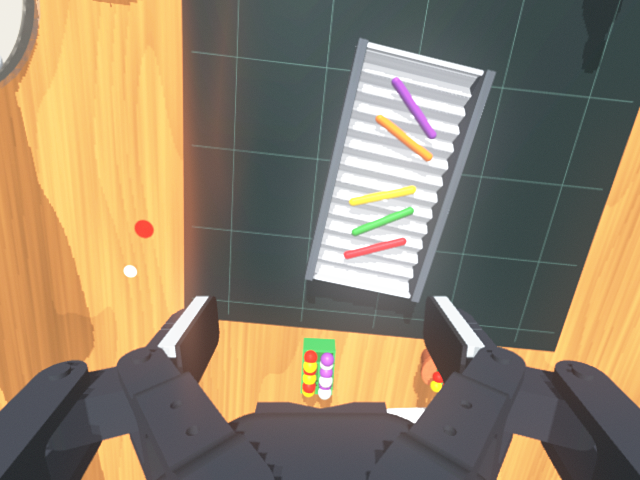

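```bash
python3 - <<'E'
import cv2
i=cv2.imread('pics/w1.png')[25:310,295:505]
cv2.imwrite('pics/w1z.png',cv2.resize(i[:],None,fx=2.1,fy=2.1,interpolation=cv2.INTER_CUBIC))
for n,(r,c) in {'scene':((225,340),(155,315)),'side':((175,280),(315,440))}.items():
    cv2.imwrite(f'pics/{n}z.png',cv2.resize(cv2.imread(f'pics/{n}0.png')[r[0]:r[1],c[0]:c[1]],None,fx=5,fy=5,interpolation=cv2.INTER_CUBIC))
E
```

```text
(no output)
```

View pics/w1z.png

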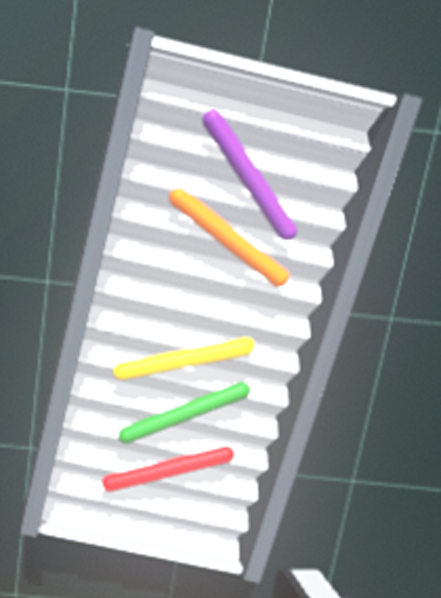

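```bash
cat > tray.py <<'E'
from h import *
from scipy.optimize import least_squares
E
python3 - <<'E'
from h import *
from scipy.optimize import least_squares
c=shot('wrist')
pts=np.array([(137,28),(153,30),(24,533),(38,533),(406,95),(421,98),(246,578),(260,580)],float)/2.1+[295,25]
M=np.array([(-.0725,.134),(-.0625,.134),(-.0725,-.134),(-.0625,-.134),(.0625,.134),(.0725,.134),(.0625,-.134),(.0725,-.134)])
W=lambda p,m,z:np.c_[m@np.array([[np.cos(p[2]),np.sin(p[2])],[-np.sin(p[2]),np.cos(p[2])]])+p[:2],np.full(len(m),z)]
r=least_squares(lambda p:(proj(c,W(p,M,.037))-pts).ravel(),[.51,-.158,-.1])
print(r.x,np.degrees(r.x[2]),r.fun.round(1))
for k,z in Z.items():
    if k in('tray',):
        pass
# canes: ends by colour, in tray frame
p=r.x
for n,a,b in [('red',(109,483),(228,455)),('green',(125,436),(243,389)),('yel',(119,372),(248,345)),('or',(177,196),(282,279)),('vio',(211,117),(290,232))]:
    e=[onz(c,*(np.array(q)/2.1+[295,25]),.021)[:2]-p[:2] for q in(a,b)]
    R2=np.array([[np.cos(p[2]),np.sin(p[2])],[-np.sin(p[2]),np.cos(p[2])]])
    e=[R2@x for x in e];d=e[1]-e[0]
    print(n,np.round(e,4).tolist(),np.degrees(np.arctan2(d[1],d[0])).round(1),np.mean(e,0).round(4))
np.save('tray.npy',p)
# check in scene cameras
for n in('scene','side'):
    s=shot(n);im=cv2.cvtColor(np.asarray(s['pixels']),cv2.COLOR_RGB2BGR)
    q=proj(s,W(p,M[[0,2,7,5]],.037));im=im.copy();big=cv2.resize(im,None,fx=4,fy=4)
    cv2.polylines(big,[(q*4+2).astype(np.int32).reshape(-1,1,2)],True,(0,0,255),1)
    x,y=(q.mean(0)*4).astype(int);cv2.imwrite(f'pics/c_{n}.png',big[y-260:y+260,x-350:x+350])
E
```

```text
[ 0.51597222 -0.15774488 -0.11623482] -6.659764686227773 [-0.7 -1.   1.3  0.4 -1.3  0.2  0.   1.8 -0.8 -1.3  1.3 -0.5 -0.5  0.5
  0.6  1.1]
red [[-0.0276, -0.0982], [0.0362, -0.0664]] 26.5 [ 0.0043 -0.0823]
green [[-0.0254, -0.0681], [0.0334, -0.0267]] 35.2 [ 0.004  -0.0474]
yel [[-0.0378, -0.0324], [0.0289, -0.002]] 24.4 [-0.0044 -0.0172]
or [[-0.0306, 0.0656], [0.0365, 0.0365]] -23.4 [0.003 0.051]
vio [[-0.0237, 0.1062], [0.0332, 0.0609]] -38.5 [0.0048 0.0836]
```

View pics/c_scene.png

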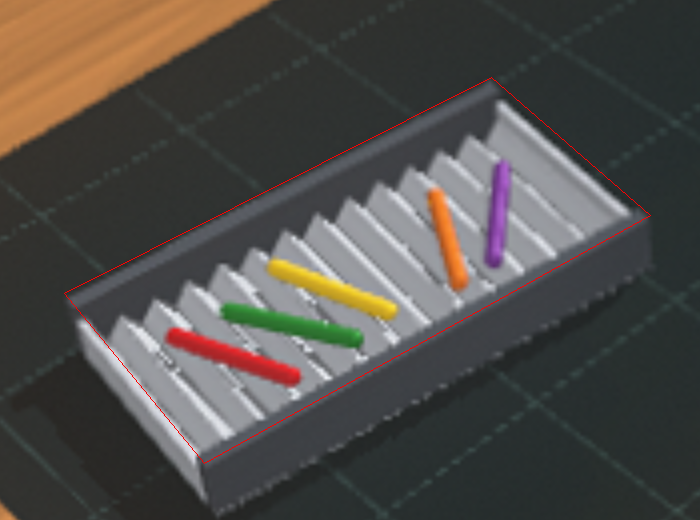

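View pics/c_side.png

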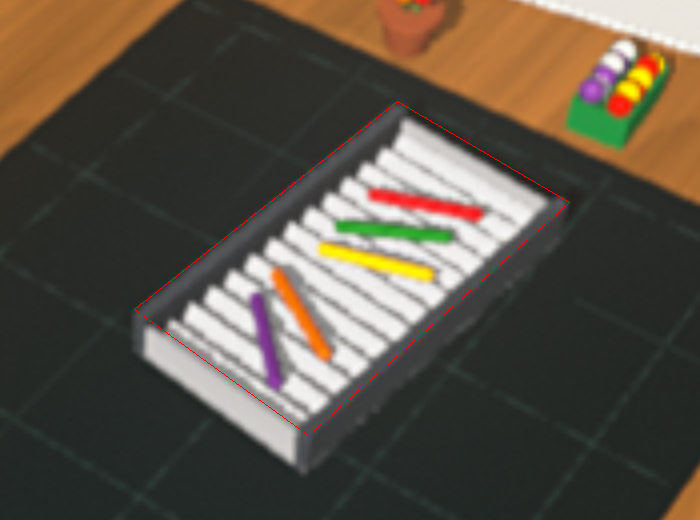

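The tray fit agrees in all three cameras to about 1 px: (0.516, -0.158), yaw -6.7°. Next, the rake.

Request:
move_arm --steps '[1,0.8,4,0,0,0,0,1,0.8,4,0,0,0,0,1,0.8,4,0,0,0,0,1,0.8,4,0,0,0,0,1,0.8,4,0,0,0,0,1,0.8,4,0,0,0,0,1,0.8,4,0,0,0,0,1,0,0,0,0,0,0]'

```text
t: 4.65
eef_pos: [0.4942, 0.1026, 0.3119]
tool_rot: [-0.001, 0.667, 0.745, 0.002]
contact_force: [-0.6, 0.6, -0.5]
gripper_width: 0.998
```

```bash
python3 - <<'E'
from h import *
o=status.get_obs();print(o['t'],o['eef_pos'],o['tool_rot'],o['q'])
c=shot('wrist','w2.png')
for k in ['rest','rake_grip','rake_tines','rake_bar','rake_tail']:
        r=models.place_of('wrist',k)
        for d in r[:2]:
            v,u=d['position'];print(k,round(d['score'],2),round(u),round(v),onz(c,u,v,Z[k]).round(4))
E
```

```text
4.65 [0.49416056 0.10259148 0.3119063 ] [-0.00078386  0.66658114  0.74542988  0.00180722] [ 0.30553966  0.21058325 -0.7203521   1.84988242  0.14949622  1.13410084
 -0.35544647]
rest 0.66 335 334 [ 0.5349 -0.0887  0.    ]
rake_grip 0.73 352 38 [0.507  0.2686 0.045 ]
rake_tines 0.64 354 90 [0.5182 0.2278 0.    ]
rake_bar 0.64 313 373 [ 0.5106 -0.1425  0.018 ]
rake_bar 0.61 353 92 [0.5165 0.2232 0.018 ]
```

View pics/w2.png

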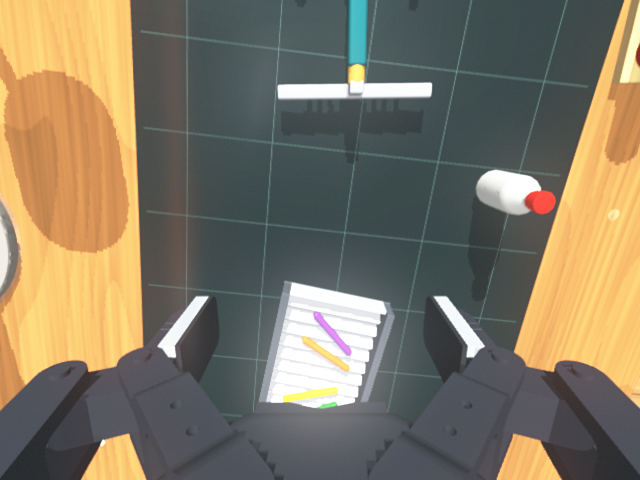

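```bash
python3 - <<'E'
from h import *
c=shot('wrist')
a=onz(c,278,86,.028);b=onz(c,431,84,.028);print(a,b,np.linalg.norm(b-a),(a+b)/2,np.degrees(np.arctan2(b[1]-a[1],b[0]-a[0])))
a=onz(c,278,98,.028);b=onz(c,431,96,.028);print(a,b,np.linalg.norm(b-a),(a+b)/2)
for v in(2,60):
  for w in((349,367),(348,366)):print([onz(c,u,v,.054).round(4)[:2] for u in w])
i=cv2.imread('pics/w2.png')[0:120,260:450];cv2.imwrite('pics/w2z.png',cv2.resize(i,None,fx=4,fy=4,interpolation=cv2.INTER_CUBIC))
for n in('scene','side'):
    s=shot(n)
    for k in ['rest','rake_grip','rake_tail','rake_tines']:
        m=models.silhouettes(n,k);print(n,k,[(d['score'],np.round(d['box'])) for d in m[:1]])
E
```

```text
[0.4364476  0.21004458 0.028     ] [0.59768759 0.22781689 0.028     ] 0.1622164857547034 [0.51706759 0.21893074 0.028     ] 6.289907115135106
[0.43718505 0.19822847 0.028     ] [0.59994847 0.21619454 0.028     ] 0.1637519734394737 [0.51856676 0.2072115  0.028     ]
[array([0.501 , 0.2855]), array([0.5177, 0.2872])]
[array([0.5001, 0.2854]), array([0.5168, 0.2871])]
[array([0.507 , 0.2373]), array([0.5244, 0.239 ])]
[array([0.506 , 0.2372]), array([0.5234, 0.2389])]
scene rest [(0.76, array([395., 167.,  46.,  38.]))]
scene rake_grip [(0.9, array([366., 182.,  69.,  62.]))]
scene rake_tail [(0.56, array([366., 183.,  70.,  59.]))]
scene rake_tines [(0.59, array([366., 182.,  66.,  58.]))]
side rest [(0.64, array([234., 392.,  61.,  58.]))]
side rake_grip [(0.98, array([270., 356.,  94.,  92.]))]
side rake_tail [(0.91, array([269., 356.,  92.,  96.]))]
side rake_tines [(0.78, array([270., 357.,  93.,  91.]))]
```

View pics/w2z.png

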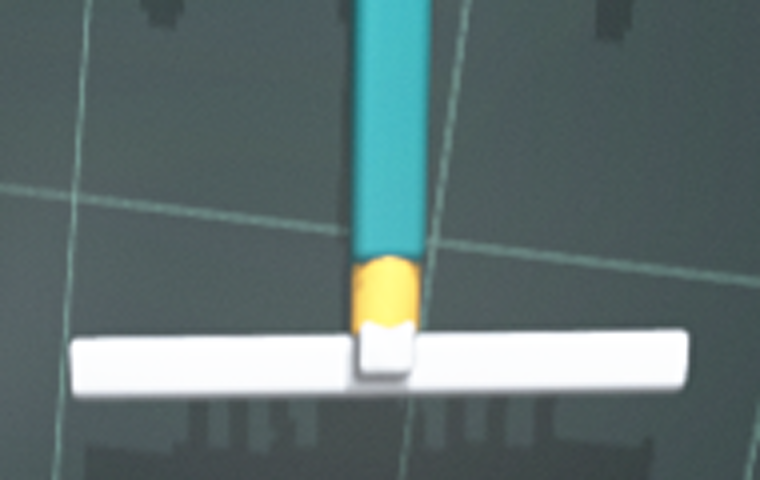

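```bash
python3 - <<'E'
from h import *
o=status.get_obs();print(o['eef_pos'],np.abs(o['joint_vel']).max())
def rk(x,y,a,P):
    P=np.array(P,float);c,s=np.cos(a),np.sin(a);return np.c_[x+c*P[:,0]-s*P[:,1],y+s*P[:,0]+c*P[:,1],P[:,2]]
bar=[(-.0825,-.007,.028),(.0825,-.007,.028),(.0825,.007,.028),(-.0825,.007,.028)]
han=[(-.009,.03,.054),(.009,.03,.054),(.009,.19,.054),(-.009,.19,.054)]
a=np.radians(6.6)
for n in('scene','side','wrist'):
    s=shot(n);big=cv2.resize(cv2.cvtColor(np.asarray(s['pixels']),cv2.COLOR_RGB2BGR),None,fx=4,fy=4)
    for y,col in((.2245,(0,0,255)),(.214,(0,255,255))):
      for P in(bar,han):
        q=proj(s,rk(.518,y,a,P));cv2.polylines(big,[(q*4+2).astype(np.int32).reshape(-1,1,2)],True,col,1)
    x,y=(proj(s,[[.513,.26,.04]])[0]*4).astype(int);y0=max(0,y-280);cv2.imwrite(f'pics/r_{n}.png',big[y0:y+280,x-360:x+360])
E
```

```text
[0.49411667 0.09610565 0.31130511] 0.001571730203599569
```

View pics/r_scene.png

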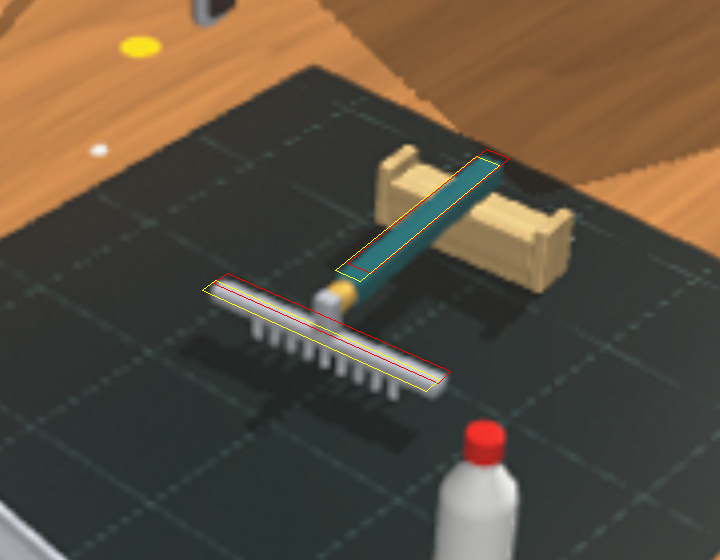

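View pics/r_side.png

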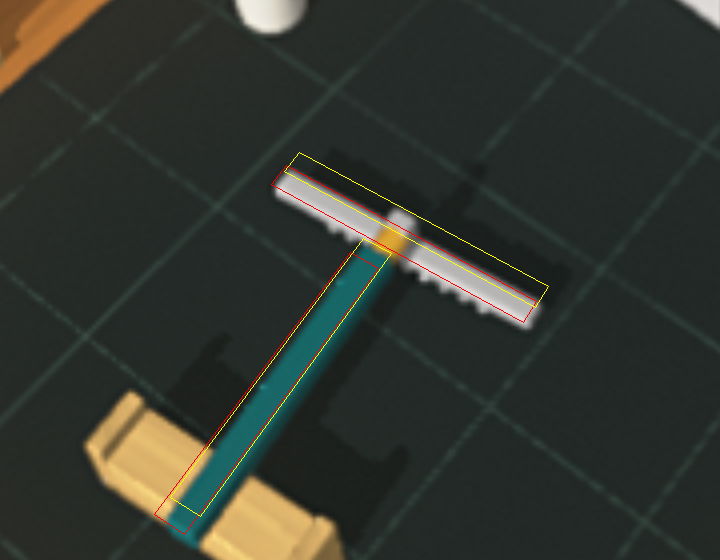

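View pics/r_wrist.png

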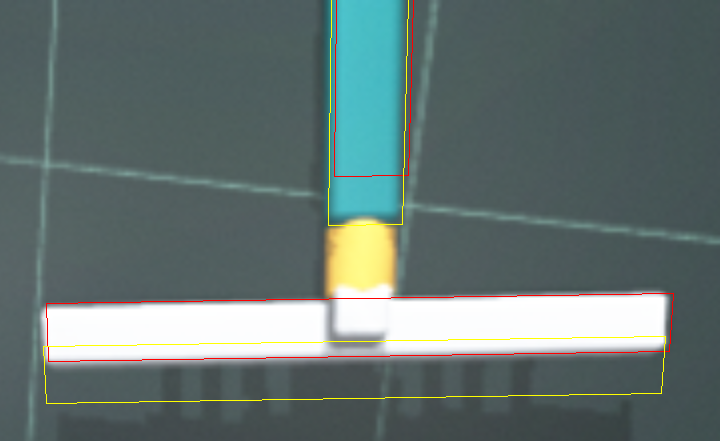

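Stale pose earlier: at rest the model overlay matches at tines ≈ (0.517, 0.2235), yaw 6.6°, so the grip point is (0.512, 0.268).

Request:
move_arm --steps '[1,0.45,4.3,-2,0,0,0.5,1,0.45,4.3,-2,0,0,0,1,0.45,4.3,-2,0,0,0,1,0.45,4.3,-2,0,0,0,1,0,0,-4.5,0,0,0,1,0,0,-4.5,0,0,0,1,0,0,-3,0,0,0,1,0,0,0,0,0,0]'

```text
t: 6.45
eef_pos: [0.5096, 0.2664, 0.1071]
tool_rot: [-0.001, 0.666, 0.746, -0.004]
contact_force: [-0.5, -0.8, 0.1]
gripper_width: 0.999
```

Request:
move_arm --steps '[1,0,0,0,0,0,0]'

```text
t: 6.55
eef_pos: [0.5123, 0.2685, 0.1118]
tool_rot: [-0.0, 0.667, 0.745, -0.0]
contact_force: [1.0, 0.0, 0.6]
gripper_width: 0.999
```

```bash
python3 - <<'E'
from h import *
o=status.get_obs();print(o['t'],o['eef_pos'],o['tool_rot'],np.abs(o['joint_vel']).max())
shot('wrist','w3.png')
E
```

```text
6.55 [0.51227549 0.26850119 0.11177823] [-2.37428132e-04  6.66533419e-01  7.45475113e-01 -7.03091177e-06] 0.03373520366058473
```

View pics/w3.png

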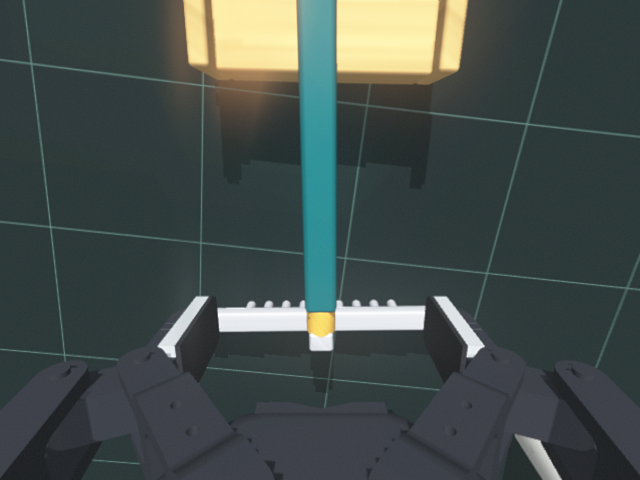

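Handle is centred between the jaws (column 320) and parallel to them. I'll descend and grip.

Request:
move_arm --steps '[1,0,0,-3,0,0,0.3,1,0,0,-3,0,0,0,1,0,0,0,0,0,0,0,0,0,0,0,0,0,-0.6,0,0,0,0,0,0,-1,0,0,0,0,0,0,-1,0,0,0,0,0,0,-1,0,0,0,0,0,0]' --newtons 90

```text
t: 7.4
eef_pos: [0.5127, 0.2684, 0.0524]
tool_rot: [0.0, 0.665, 0.747, 0.001]
contact_force: [-0.9, -0.9, 5.3]
gripper_width: 0.19
```

Request:
move_arm --steps '[-1,0,0,0,0,0,0,-1,0,0,0,0,0,0]'

```text
t: 7.6
eef_pos: [0.5128, 0.2684, 0.0523]
tool_rot: [0.0, 0.665, 0.747, 0.001]
contact_force: [-0.2, -1.9, 5.4]
gripper_width: 0.191
```

```bash
python3 - <<'E'
from h import *
o=status.get_obs();print(o['t'],o['eef_pos'],o['tool_rot'],np.abs(o['joint_vel']).max(),o['gripper_width'],o['contact_force'])
shot('wrist','w4.png')
E
```

```text
7.6 [0.51276519 0.26842991 0.0523487 ] [4.47156704e-04 6.64583457e-01 7.47213611e-01 6.69570728e-04] 0.0023316311174605754 0.1913078451179068 [-0.21191471 -1.91266414  5.41355272]
```

View pics/w4.png

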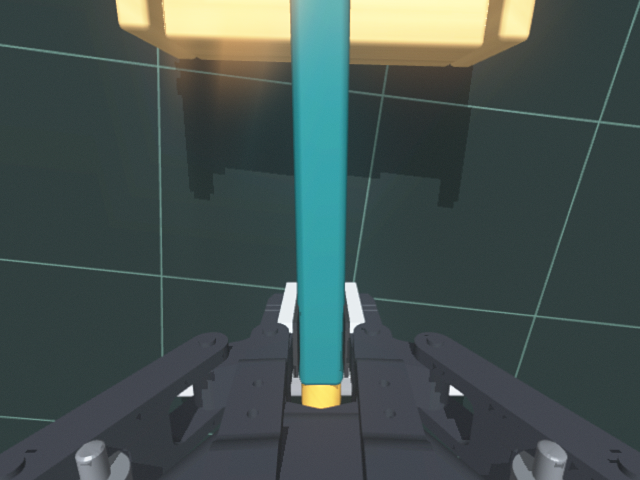

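Handle gripped (opening 0.19). Now lift and carry to above tray y = +117 mm, turning -13.4°.

Request:
move_arm --steps '[-1,0,0,4.5,0,0,0,-1,0,0,4.5,0,0,0,-1,0.35,-4.4,0,0,0,-2.2,-1,0.35,-4.4,0,0,0,-2.2,-1,0.35,-4.4,0,0,0,-2.2,-1,0.35,-4.4,0,0,0,-2.2,-1,0.35,-4.4,0,0,0,-2.2,-1,0.35,-4.4,0,0,0,-2.2]'

```text
t: 8.45
eef_pos: [0.5328, 0.0022, 0.1414]
tool_rot: [0.0, 0.747, 0.665, -0.0]
contact_force: [0.1, -0.1, -1.3]
gripper_width: 0.19
```

Request:
move_arm --steps '[-1,0,0,0,0,0,0,-1,0,0,0,0,0,0]'

```text
t: 8.65
eef_pos: [0.5329, 0.0026, 0.1412]
tool_rot: [-0.0, 0.747, 0.665, -0.0]
contact_force: [0.8, 1.3, -1.6]
gripper_width: 0.194
```

```bash
cat > chk.py <<'E'
from h import *
import sys
p=np.load('tray.npy')
def st():
    o=status.get_obs();q=o['tool_rot'];m=R.from_quat([q[1],q[2],q[3],q[0]]).as_matrix()
    yaw=np.degrees(np.arctan2(m[1,1],m[0,1]));d=o['eef_pos'][:2]-p[:2];c,s=np.cos(p[2]),np.sin(p[2])
    print('t',round(o['t'],2),'eef',o['eef_pos'].round(4),'yaw',yaw.round(2),'tray xy of tcp',(c*d[0]+s*d[1]).round(4),(-s*d[0]+c*d[1]).round(4),'zaxis',m[:,2].round(4),'F',o['contact_force'].round(1),'w',round(o['gripper_width'],3),'v',np.abs(o['joint_vel']).max().round(3))
    return o
def crops(tag,ns=('scene','side'),ctr=None,f=4):
    for n in ns:
        s=shot(n);im=cv2.cvtColor(np.asarray(s['pixels']),cv2.COLOR_RGB2BGR)
        x,y=proj(s,[ctr if ctr is not None else [.52,-.13,.03]])[0];u0=int(np.clip(x-95,0,450));v0=int(np.clip(y-70,0,340))
        cv2.imwrite(f'pics/{tag}_{n}.png',cv2.resize(im[v0:v0+140,u0:u0+190],None,fx=f,fy=f,interpolation=cv2.INTER_CUBIC));print(n,'crop origin',u0,v0)
if __name__=='__main__':
    st(); crops(sys.argv[1],sys.argv[2].split(',') if len(sys.argv)>2 else ('scene','side'))
E
python3 chk.py a1
```

```text
t 8.65 eef [0.5329 0.0026 0.1412] yaw -6.68 tray xy of tcp -0.0018 0.1613 zaxis [-4.e-04 -3.e-04 -1.e+00] F [ 0.8  1.3 -1.6] w 0.194 v 0.04
scene crop origin 152 197
side crop origin 275 157
```

View pics/a1_scene.png

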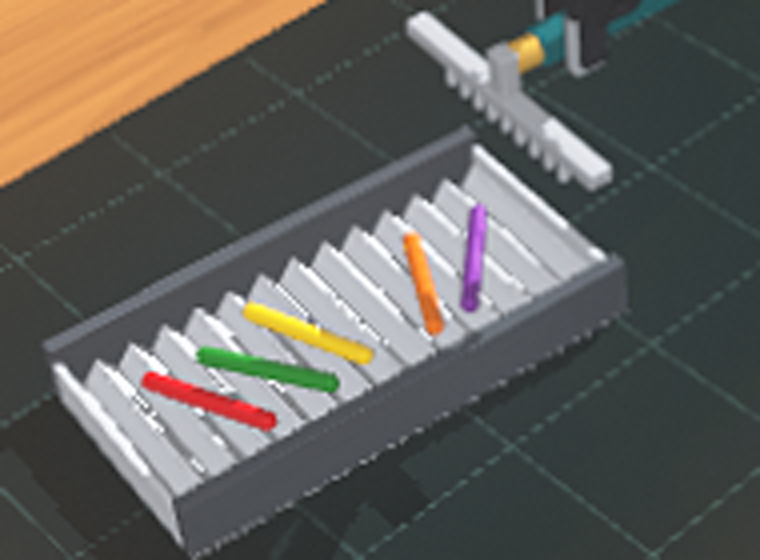

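View pics/a1_side.png

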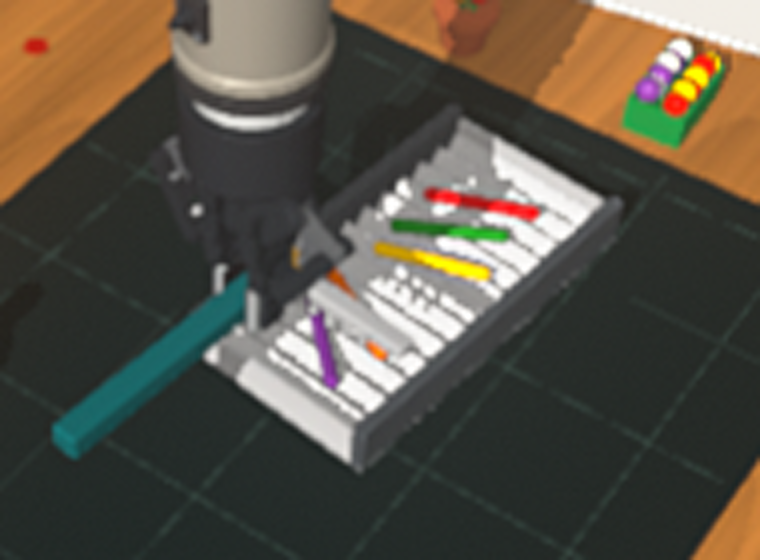

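```bash
python3 - <<'E'
from h import *
o=status.get_obs();a=np.load('tray.npy')[2];u=np.array([-np.sin(a),np.cos(a)])
e=o['eef_pos'];s=shot('scene')
big=cv2.resize(cv2.cvtColor(np.asarray(s['pixels']),cv2.COLOR_RGB2BGR),None,fx=8,fy=8,interpolation=cv2.INTER_CUBIC)
c,sn=np.cos(a),np.sin(a)
for off,col in((.045,(0,0,255)),(.050,(0,255,255)),(.040,(255,0,0))):
    t=e[:2]-off*u;zt=e[2]-.0523
    P=np.array([(-.0825,-.007,.028),(.0825,-.007,.028),(.0825,.007,.028),(-.0825,.007,.028)])
    W=np.c_[t[0]+c*P[:,0]-sn*P[:,1],t[1]+sn*P[:,0]+c*P[:,1],P[:,2]+zt]
    q=proj(s,W);cv2.polylines(big,[(q*8+4).astype(np.int32).reshape(-1,1,2)],True,col,1)
x,y=(q.mean(0)*8).astype(int);cv2.imwrite('pics/a2.png',big[y-250:y+250,x-320:x+320])
E
```

```text
(no output)
```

View pics/a2.png

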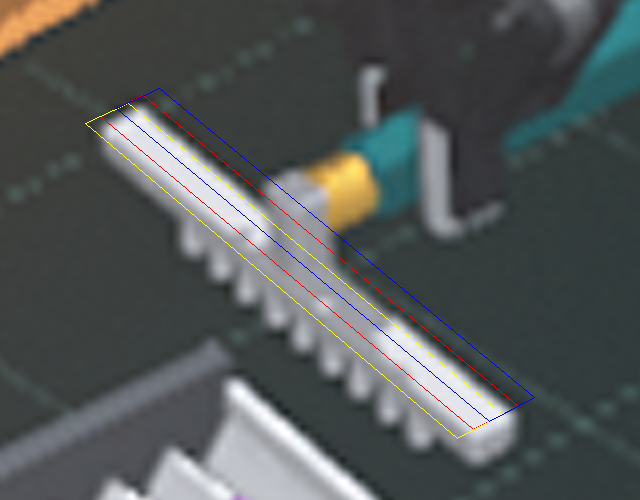

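Request:
move_arm --steps '[-1,0.2,0,-3,0,0,0,-1,0,0,-2.5,0,0,0,-1,0,0,-0.8,0,0,0,-1,0,0,0,0,0,0]'

```text
t: 9.2
eef_pos: [0.5342, 0.0053, 0.0775]
tool_rot: [-0.001, 0.745, 0.667, -0.001]
contact_force: [-0.3, 0.5, -1.4]
gripper_width: 0.198
```

```bash
python3 chk.py a3
```

```text
t 9.2 eef [0.5342 0.0053 0.0775] yaw -6.38 tray xy of tcp -0.0008 0.1641 zaxis [-2.5e-03  5.0e-04 -1.0e+00] F [-0.3  0.5 -1.4] w 0.198 v 0.032
scene crop origin 152 197
side crop origin 275 157
```

View pics/a3_scene.png

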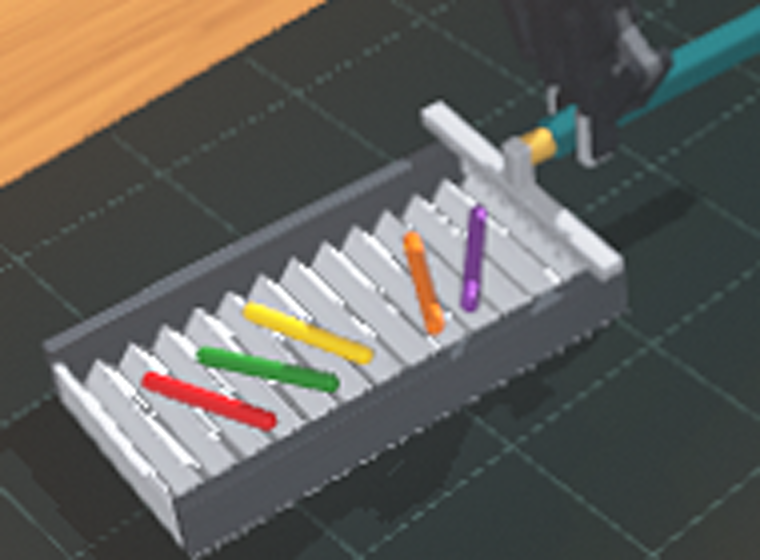

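View pics/a3_side.png

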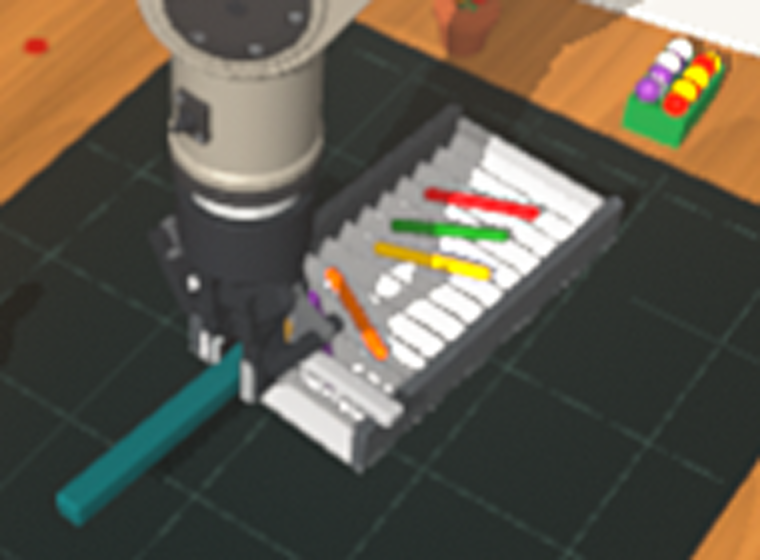

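Request:
move_arm --steps '[-1,0,0,-0.4,0,0,0,-1,0,0,-0.3,0,0,0,-1,0,0,0,0,0,0]'

```text
t: 9.6
eef_pos: [0.5355, 0.0041, 0.0716]
tool_rot: [0.0, 0.746, 0.666, 0.0]
contact_force: [0.3, 0.1, -1.5]
gripper_width: 0.195
```

```bash
python3 chk.py a4
```

```text
t 9.6 eef [0.5355 0.0041 0.0716] yaw -6.51 tray xy of tcp 0.0006 0.163 zaxis [ 9.e-04 -0.e+00 -1.e+00] F [ 0.3  0.1 -1.5] w 0.195 v 0.008
scene crop origin 152 197
side crop origin 275 157
```

View pics/a4_scene.png

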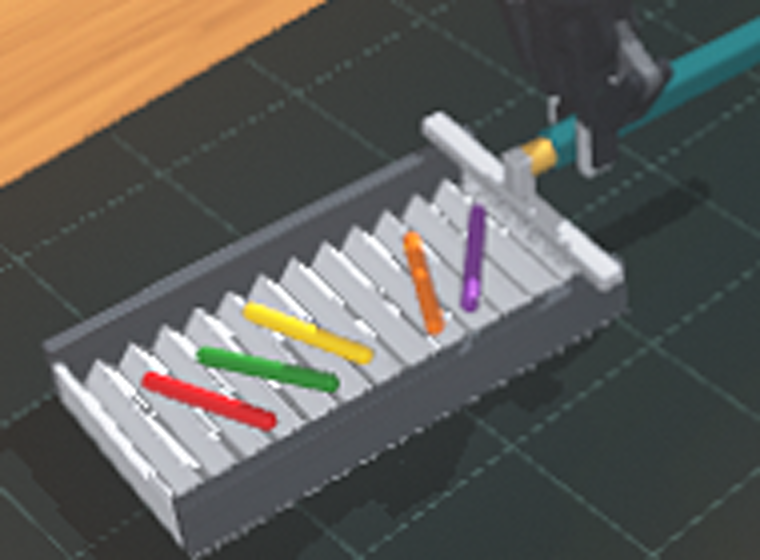

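Request:
move_arm --steps '[-1,0,0,-0.1,0,0,0,-1,0,0,0,0,0,0]'

```text
t: 9.9
eef_pos: [0.5354, 0.0043, 0.0711]
tool_rot: [0.0, 0.746, 0.666, 0.0]
contact_force: [-2.3, 0.7, 6.1]
gripper_width: 0.187
```

Request:
move_arm --steps '[-1,0,0,-0.1,0,0,0,-1,0,0,0,0,0,0]'

```text
t: 10.1
eef_pos: [0.5354, 0.0045, 0.0707]
tool_rot: [0.001, 0.746, 0.666, 0.0]
contact_force: [-4.6, 0.2, 13.9]
gripper_width: 0.192
```

Bar is on the rails (vertical force up by about 15 N). Combing toward tray -y.

Request:
move_arm --steps '[-1,-0.05,-0.4,0.05,0,0,0,-1,-0.05,-0.4,0,0,0,0,-1,-0.05,-0.4,0,0,0,0,-1,-0.05,-0.4,0,0,0,0,-1,-0.04,-0.4,0,0,0,0,-1,-0.05,-0.4,0,0,0,0,-1,-0.05,-0.4,0,0,0,0,-1,-0.05,-0.4,0,0,0,0]'

```text
t: 10.9
eef_pos: [0.5332, -0.0255, 0.0714]
tool_rot: [0.0, 0.745, 0.667, 0.003]
contact_force: [1.0, 5.2, 7.2]
gripper_width: 0.191
```

```bash
python3 chk.py b1 scene
```

```text
t 10.9 eef [ 0.5332 -0.0255  0.0714] yaw -6.4 tray xy of tcp 0.0018 0.1334 zaxis [ 0.0045  0.0027 -1.    ] F [1.  5.2 7.2] w 0.191 v 0.078
scene crop origin 152 197
```

View pics/b1_scene.png

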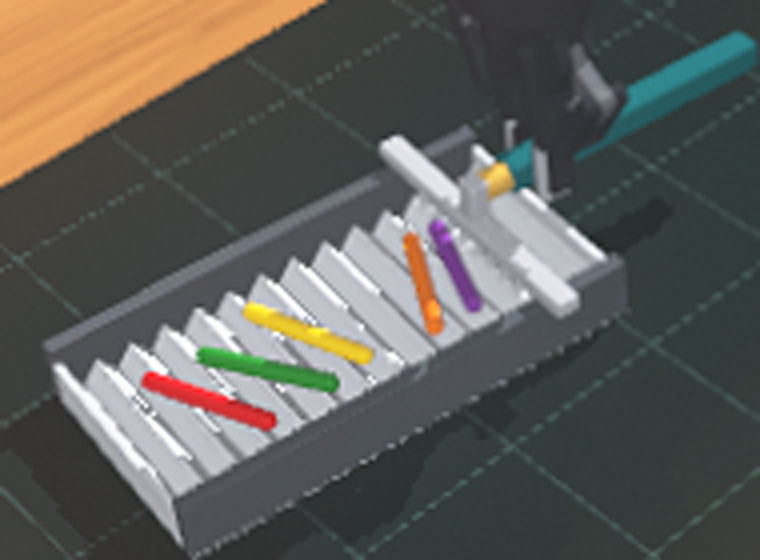

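Violet is swinging toward parallel. Continue.

Request:
move_arm --steps '[-1,-0.05,-0.4,0,0,0,0,-1,-0.05,-0.4,0,0,0,0,-1,-0.05,-0.4,0,0,0,0,-1,-0.05,-0.4,0,0,0,0,-1,-0.05,-0.4,0,0,0,0,-1,-0.05,-0.4,0,0,0,0,-1,-0.05,-0.4,0,0,0,0,-1,-0.05,-0.4,0,0,0,0]'

```text
t: 11.75
eef_pos: [0.5292, -0.0576, 0.0714]
tool_rot: [0.001, 0.745, 0.667, 0.002]
contact_force: [0.4, 5.9, 7.7]
gripper_width: 0.194
```

```bash
python3 chk.py b2 scene
```

```text
t 11.75 eef [ 0.5292 -0.0576  0.0714] yaw -6.4 tray xy of tcp 0.0016 0.1011 zaxis [ 0.0044  0.0024 -1.    ] F [0.4 5.9 7.7] w 0.194 v 0.077
scene crop origin 152 197
```

View pics/b2_scene.png

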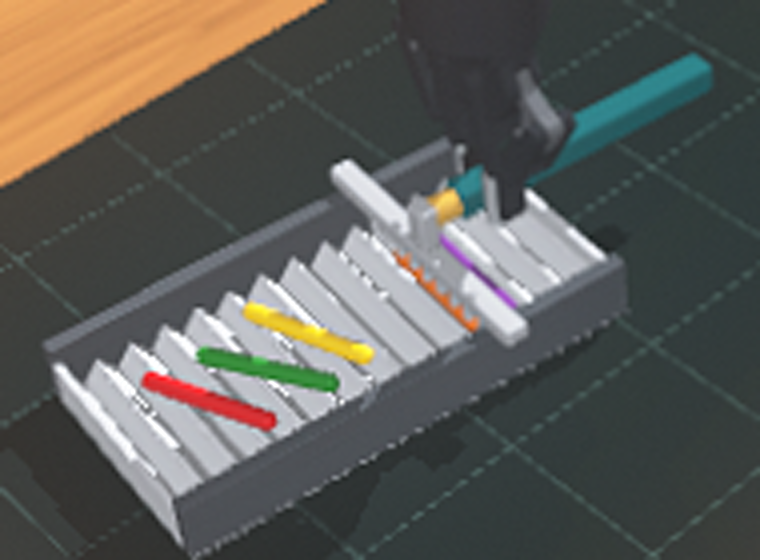

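Violet is in its groove and orange is down beneath the tines. Continue.

Request:
move_arm --steps '[-1,-0.05,-0.4,0,0,0,0,-1,-0.05,-0.4,0,0,0,0,-1,-0.05,-0.4,0,0,0,0,-1,-0.05,-0.4,0,0,0,0,-1,-0.05,-0.4,0,0,0,0,-1,-0.05,-0.4,0,0,0,0,-1,-0.05,-0.4,0,0,0,0,-1,-0.05,-0.4,0,0,0,0]'

```text
t: 12.6
eef_pos: [0.5253, -0.0896, 0.0714]
tool_rot: [0.001, 0.745, 0.667, 0.002]
contact_force: [0.6, 4.7, 7.7]
gripper_width: 0.193
```

Request:
move_arm --steps '[-1,-0.05,-0.4,0,0,0,0,-1,-0.05,-0.4,0,0,0,0,-1,-0.05,-0.4,0,0,0,0,-1,-0.05,-0.4,0,0,0,0,-1,-0.05,-0.4,0,0,0,0,-1,-0.05,-0.4,0,0,0,0,-1,-0.05,-0.4,0,0,0,0,-1,-0.05,-0.4,0,0,0,0]'

```text
t: 13.4
eef_pos: [0.5214, -0.1216, 0.0714]
tool_rot: [0.001, 0.745, 0.667, 0.002]
contact_force: [0.2, 5.5, 8.3]
gripper_width: 0.192
```

```bash
python3 chk.py b3 scene
```

```text
t 13.4 eef [ 0.5214 -0.1216  0.0714] yaw -6.38 tray xy of tcp 0.0011 0.0365 zaxis [ 0.0043  0.002  -1.    ] F [0.2 5.5 8.3] w 0.192 v 0.078
scene crop origin 152 197
```

View pics/b3_scene.png

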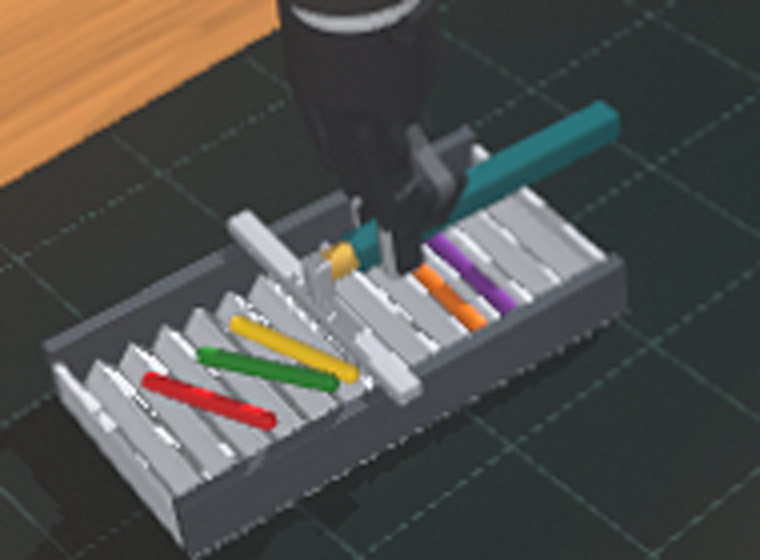

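Orange and violet sit in adjacent grooves and yellow is starting to swing. Continue.

Request:
move_arm --steps '[-1,-0.05,-0.4,0,0,0,0,-1,-0.05,-0.4,0,0,0,0,-1,-0.05,-0.4,0,0,0,0,-1,-0.05,-0.4,0,0,0,0,-1,-0.05,-0.4,0,0,0,0,-1,-0.05,-0.4,0,0,0,0,-1,-0.05,-0.4,0,0,0,0,-1,-0.05,-0.4,0,0,0,0]'

```text
t: 14.25
eef_pos: [0.5173, -0.1537, 0.0713]
tool_rot: [0.001, 0.745, 0.667, 0.002]
contact_force: [0.8, 5.8, 8.6]
gripper_width: 0.187
```

```bash
python3 chk.py b4 scene
```

```text
t 14.25 eef [ 0.5173 -0.1537  0.0713] yaw -6.38 tray xy of tcp 0.0009 0.0042 zaxis [ 0.0042  0.0019 -1.    ] F [0.8 5.8 8.6] w 0.187 v 0.078
scene crop origin 152 197
```

View pics/b4_scene.png

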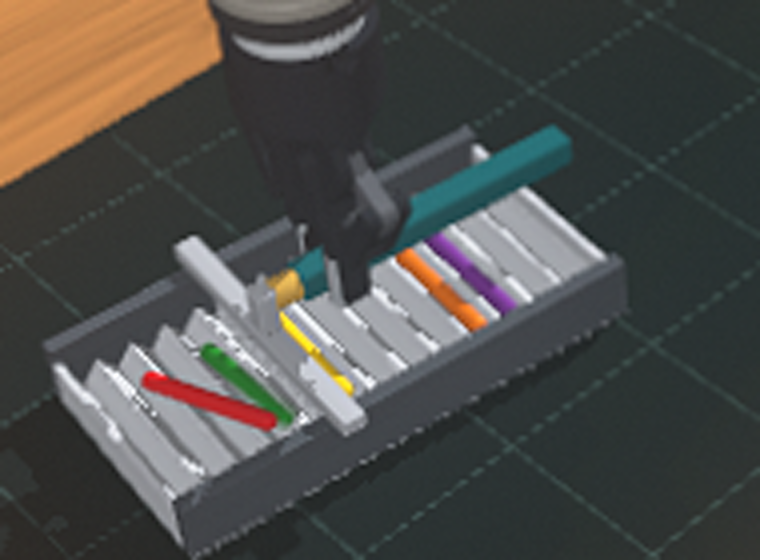

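Request:
move_arm --steps '[-1,-0.05,-0.4,0,0,0,0,-1,-0.05,-0.4,0,0,0,0,-1,-0.05,-0.4,0,0,0,0,-1,-0.05,-0.4,0,0,0,0,-1,-0.05,-0.4,0,0,0,0,-1,-0.05,-0.4,0,0,0,0,-1,-0.05,-0.4,0,0,0,0,-1,-0.05,-0.4,0,0,0,0]'

```text
t: 15.1
eef_pos: [0.5134, -0.1857, 0.0713]
tool_rot: [0.001, 0.745, 0.667, 0.002]
contact_force: [-0.4, 7.3, 7.8]
gripper_width: 0.19
```

```bash
python3 chk.py b5 scene
```

```text
t 15.1 eef [ 0.5134 -0.1857  0.0713] yaw -6.38 tray xy of tcp 0.0007 -0.028 zaxis [ 0.0041  0.0017 -1.    ] F [-0.4  7.3  7.8] w 0.19 v 0.075
scene crop origin 152 197
```

View pics/b5_scene.png

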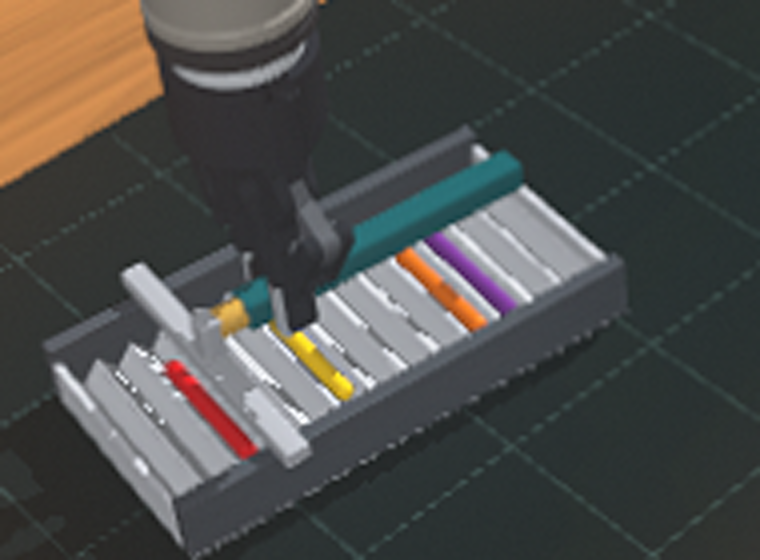

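Request:
move_arm --steps '[-1,-0.05,-0.4,0,0,0,0,-1,-0.05,-0.4,0,0,0,0,-1,-0.05,-0.4,0,0,0,0,-1,-0.05,-0.4,0,0,0,0,-1,-0.05,-0.4,0,0,0,0,-1,-0.05,-0.4,0,0,0,0,-1,-0.05,-0.4,0,0,0,0,-1,0,0,0,0,0,0]'

```text
t: 15.95
eef_pos: [0.5098, -0.2145, 0.0713]
tool_rot: [0.001, 0.746, 0.666, 0.002]
contact_force: [0.7, 3.9, 7.7]
gripper_width: 0.193
```

```bash
python3 chk.py b6
```

```text
t 15.95 eef [ 0.5098 -0.2145  0.0713] yaw -6.43 tray xy of tcp 0.0004 -0.0571 zaxis [ 3.8e-03  9.0e-04 -1.0e+00] F [0.7 3.9 7.7] w 0.193 v 0.007
scene crop origin 152 197
side crop origin 275 157
```

View pics/b6_scene.png

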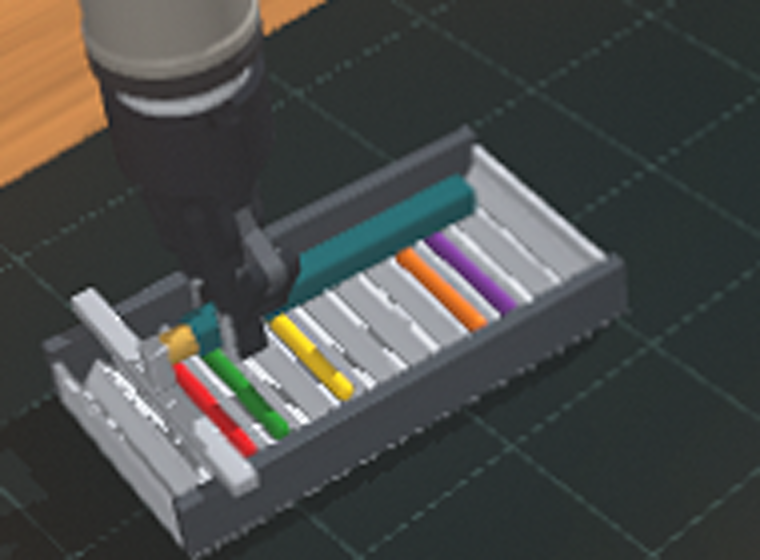

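View pics/b6_side.png

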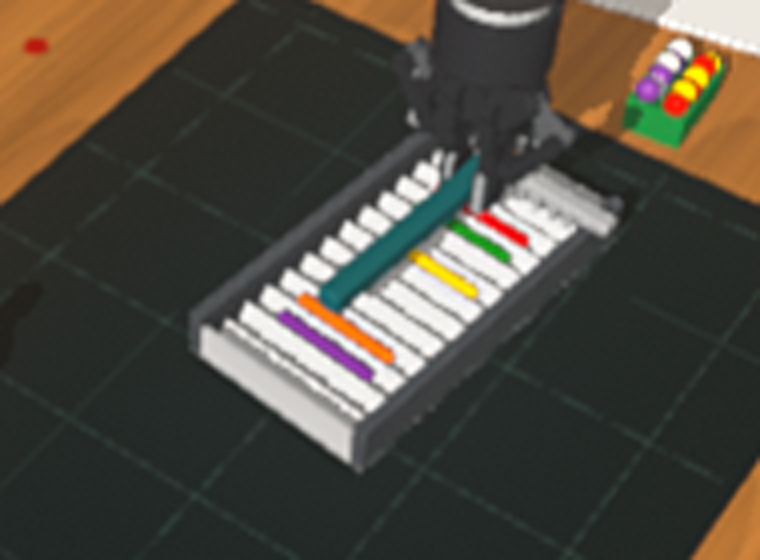

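All five canes lie parallel in separate grooves: red, green, yellow, orange, violet. Lift straight up and return.

Request:
move_arm --steps '[-1,0,0,1,0,0,0,-1,0,0,3,0,0,0,-1,0,0,4,0,0,0,-1,0,0,0,0,0,0]'

```text
t: 16.45
eef_pos: [0.5106, -0.2168, 0.1549]
tool_rot: [0.004, 0.746, 0.666, 0.002]
contact_force: [0.5, -0.5, -1.1]
gripper_width: 0.197
```

```bash
python3 chk.py d1 scene
```

```text
t 16.45 eef [ 0.5106 -0.2168  0.1549] yaw -6.54 tray xy of tcp 0.0015 -0.0592 zaxis [ 0.0076 -0.0032 -1.    ] F [ 0.5 -0.5 -1.1] w 0.197 v 0.06
scene crop origin 152 197
```

View pics/d1_scene.png

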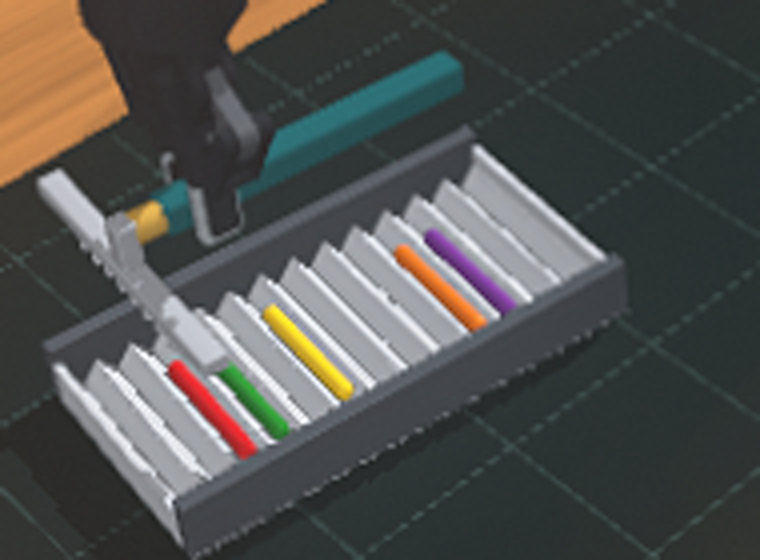

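Request:
move_arm --steps '[-1,0.03,4,0,0,0,1.1,-1,0.03,4,0,0,0,1.1,-1,0.03,4,0,0,0,1.1,-1,0.03,4,0,0,0,1.1,-1,0.03,4,0,0,0,1.1,-1,0.03,4,0,0,0,1.1,-1,0.03,4,0,0,0,1.1,-1,0.03,4,0,0,0,1.1]'

```text
t: 17.3
eef_pos: [0.5091, 0.1049, 0.1488]
tool_rot: [-0.0, 0.693, 0.721, -0.001]
contact_force: [0.3, -0.1, -0.9]
gripper_width: 0.19
```

Request:
move_arm --steps '[-1,0.03,4,0,0,0,1.1,-1,0.03,4,0,0,0,1.1,-1,0.03,4,0,0,0,1.1,-1,0,4,0,0,0,1.1,-1,0,0,0,0,0,0,-1,0,0,0,0,0,0]'

```text
t: 17.9
eef_pos: [0.5099, 0.2645, 0.1487]
tool_rot: [-0.0, 0.664, 0.748, -0.001]
contact_force: [-1.2, -0.3, -2.0]
gripper_width: 0.191
```

```bash
python3 - <<'E'
from chk import *
st();crops('e1',ctr=[.51,.3,.05])
E
```

```text
t 17.9 eef [0.5099 0.2645 0.1487] yaw 6.82 tray xy of tcp -0.055 0.4187 zaxis [-2.1e-03 -9.0e-04 -1.0e+00] F [-1.2 -0.3 -2. ] w 0.191 v 0.038
scene crop origin 282 102
side crop origin 164 278
```

View pics/e1_scene.png

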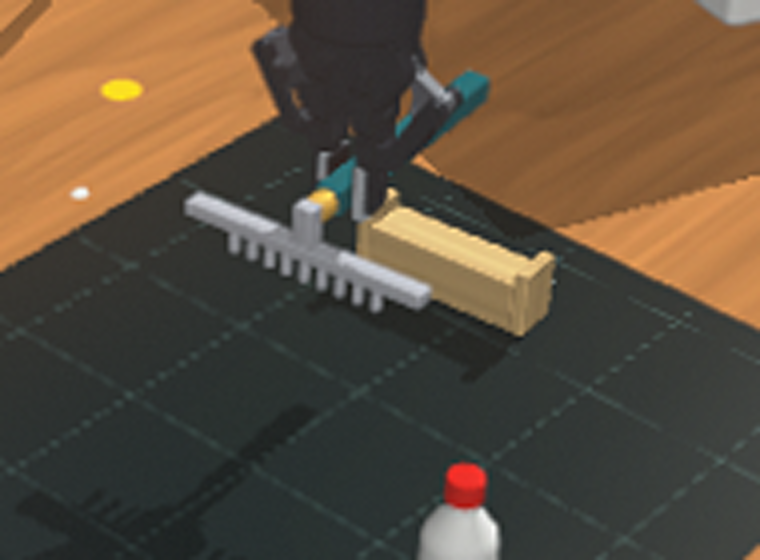

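Request:
move_arm --steps '[-1,0.3,0.4,-3,0,0,0,-1,0,0,-3,0,0,0,-1,0,0,-2.5,0,0,0,-1,0,0,-0.5,0,0,0,-1,0,0,-0.4,0,0,0,-1,0,0,0,0,0,0,-1,0,0,0,0,0,0]'

```text
t: 18.7
eef_pos: [0.5148, 0.2683, 0.057]
tool_rot: [0.0, 0.665, 0.747, 0.001]
contact_force: [0.1, -0.0, -1.3]
gripper_width: 0.191
```

```bash
python3 - <<'E'
from chk import *
st();crops('e2',ctr=[.51,.3,.05])
E
```

```text
t 18.7 eef [0.5148 0.2683 0.057 ] yaw 6.66 tray xy of tcp -0.0506 0.423 zaxis [ 1.8e-03  9.0e-04 -1.0e+00] F [ 0.1 -0.  -1.3] w 0.191 v 0.003
scene crop origin 282 102
side crop origin 164 278
```

View pics/e2_scene.png

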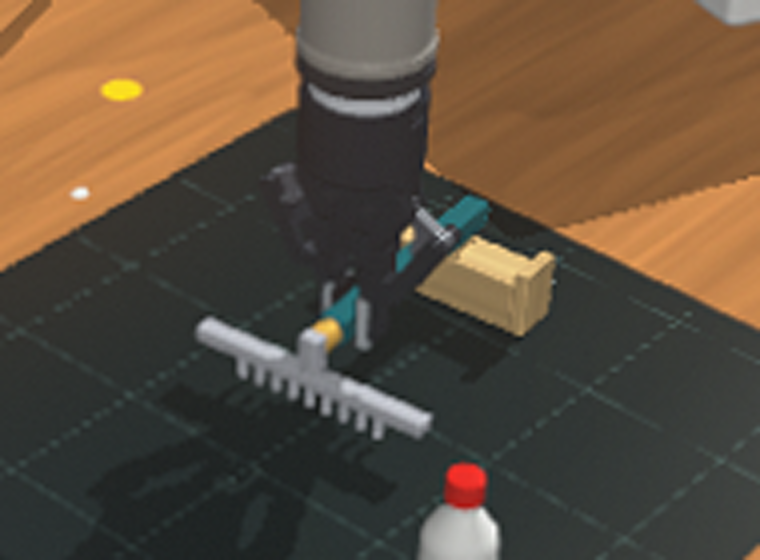

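View pics/e2_side.png

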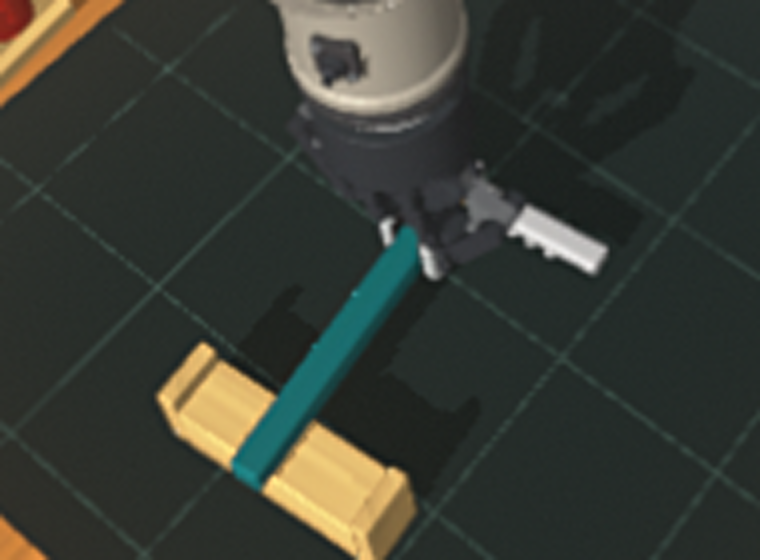

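Correctly placed; lower the last 5 mm.

Request:
move_arm --steps '[-1,-0.2,0,-0.25,0,0,0,-1,0,0,-0.2,0,0,0,-1,0,0,0,0,0,0]'

```text
t: 19.1
eef_pos: [0.512, 0.2683, 0.0523]
tool_rot: [0.0, 0.665, 0.747, -0.0]
contact_force: [-2.2, -1.7, 9.5]
gripper_width: 0.193
```

Request:
move_arm --steps '[-1,0,0,-0.05,0,0,0,-1,0,0,0,0,0,0]'

```text
t: 19.3
eef_pos: [0.512, 0.2683, 0.0523]
tool_rot: [0.001, 0.665, 0.747, 0.0]
contact_force: [-4.5, -3.9, 13.1]
gripper_width: 0.194
```

Request:
move_arm --steps '[-1,0,0,0.1,0,0,0,0,0,0,0,0,0,0,0,0,0,0,0,0,0,0.6,0,0,0,0,0,0,0.6,0,0,0,0,0,0,0.6,0,0,0,0,0,0]'

```text
t: 19.9
eef_pos: [0.512, 0.2681, 0.0517]
tool_rot: [-0.0, 0.665, 0.747, -0.0]
contact_force: [0.0, 0.2, 1.1]
gripper_width: 0.796
```

Request:
move_arm --steps '[0.6,0,0,1,0,0,0,0.6,0,0,3,0,0,0,0.6,0,0,4,0,0,0,0.6,0,-2,4,0,0,0,0.6,0,-4,2,0,0,0,0.6,0,-4,2,0,0,0,0.6,0,-4,2,0,0,0,0.6,0,-4,2,0,0,0]'

```text
t: 20.7
eef_pos: [0.5117, 0.0867, 0.2533]
tool_rot: [0.0, 0.664, 0.747, 0.0]
contact_force: [1.9, -0.9, -0.8]
gripper_width: 0.796
```

Request:
move_arm --steps '[0.6,-1,-4,0,0,0,0,0.6,-1,-4,0,0,0,0,0.6,-1,-4,0,0,0,0,0.6,-1,-4,0,0,0,0,0.6,0,-4,0,0,0,0,0.6,0,0,0,0,0,0,0.6,0,0,0,0,0,0]'

```text
t: 21.4
eef_pos: [0.4719, -0.1124, 0.2523]
tool_rot: [0.0, 0.665, 0.746, 0.0]
contact_force: [0.4, 1.4, 0.2]
gripper_width: 0.803
```

```bash
python3 - <<'E'
from chk import *
st();crops('f1',ctr=[.51,.3,.05]);
c=shot('wrist','f_w.png');
for n in('scene','side'):
    s=shot(n)
    for k in ['rake_tines','rake_grip','rake_tail','rest','glue','flowerpot','crate']:
        r=models.place_of(n,k)
        if r:v,u=r[0]['position'];print(n,k,round(r[0]['score'],2),round(u),round(v),onz(s,u,v,Z[k]).round(4))
E
```

```text
t 21.4 eef [ 0.4719 -0.1124  0.2523] yaw 6.57 tray xy of tcp -0.049 0.0399 zaxis [ 5.e-04  0.e+00 -1.e+00] F [0.4 1.4 0.2] w 0.803 v 0.036
scene crop origin 282 102
side crop origin 164 278
scene rake_tines 0.93 357 203 [0.5155 0.22   0.    ]
scene rake_grip 0.87 370 179 [0.512  0.2702 0.045 ]
scene rake_tail 0.6 394 159 [0.4979 0.3831 0.045 ]
scene rest 0.93 394 170 [0.4902 0.3959 0.    ]
scene glue 0.56 394 257 [0.7036 0.1333 0.    ]
scene flowerpot 0.91 173 383 [ 0.6259 -0.4015  0.    ]
scene crate 0.81 114 338 [ 0.4558 -0.4239  0.    ]
side rake_tines 0.58 285 333 [0.5115 0.2236 0.    ]
side rake_grip 0.69 267 336 [0.519  0.2694 0.045 ]
side rake_tail 0.63 233 387 [0.5    0.3885 0.045 ]
side rest 0.63 234 395 [0.5043 0.39   0.    ]
side glue 0.65 252 267 [0.6982 0.1341 0.    ]
side flowerpot 0.72 364 236 [ 0.5283 -0.1178  0.    ]
side crate 0.7 443 182 [ 0.4605 -0.4288  0.    ]
```

View pics/f1_scene.png

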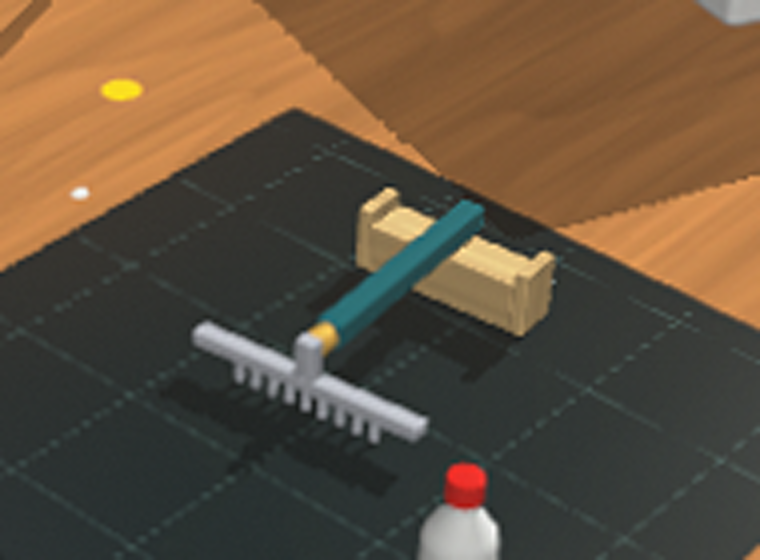

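View pics/f1_side.png

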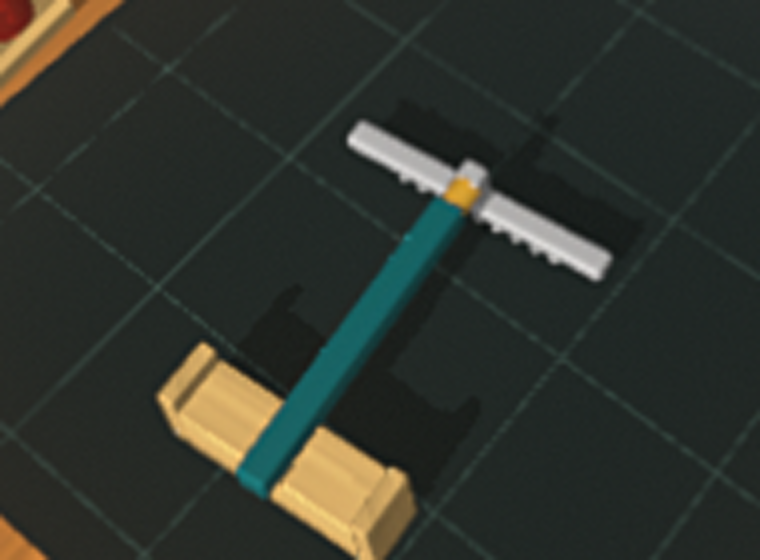

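View pics/f_w.png

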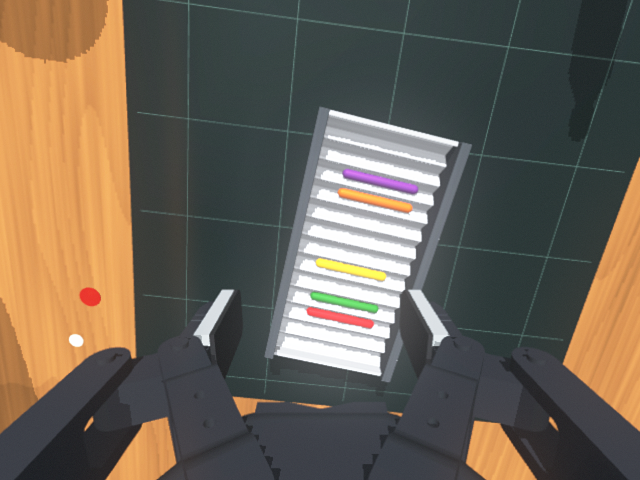

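```bash
python3 - <<'E'
from h import *
p=np.load('tray.npy');c=shot('wrist')
R2=np.array([[np.cos(p[2]),np.sin(p[2])],[-np.sin(p[2]),np.cos(p[2])]])
for n,a,b in [('red',(311,312),(369,324)),('green',(315,296),(373,308)),('yel',(321,263),(381,276)),('or',(343,194),(407,208)),('vio',(347,174),(414,188))]:
    e=[R2@(onz(c,*q,.012)[:2]-p[:2]) for q in(a,b)];d=e[1]-e[0]
    print(n,np.degrees(np.arctan2(d[1],d[0])).round(1),np.mean(e,0).round(4),np.linalg.norm(d).round(4))
E
```

```text
red 0.2 [ 0.0021 -0.0818] 0.0687
green 0.4 [ 0.0016 -0.0611] 0.0677
yel 0.2 [-0.0007 -0.0211] 0.0682
or 0.9 [0.0043 0.0586] 0.0688
vio 1.6 [0.0041 0.0798] 0.0706
```

All canes measure within 2° of the grooves, at y ≈ -80, -60, -20, +60 and +80 mm. Handing in.

```bash
python3 -c "
from station import order
print(order.hand_in())"
```

```text
the job is handed in; nothing more can be done
None
```

I handed the job in at about 21.5 s of the 51 s allowed. One pass of the rake, bar on the rails, from tray y = +117 mm to about -100 mm dropped all five canes into grooves of their own.

**Canes:** in the last wrist picture they lie within 2° of the grooves. Their centres are at tray y ≈ -82 (red), -61 (green), -21 (yellow), +59 (orange) and +80 mm (violet), each within 2 mm of a groove bottom. I did not measure their heights directly; the pictures show them down in the grooves.

**Rake:** it lies level with its tines on the bench and its handle across the rest, tail point about (0.50, 0.385). That is within about 15 mm of the rest's centre as the networks place it. The gripper is open and clear of everything.

**Bystanders:** the glue bottle, flower pot and crate were found where they started, to within measuring error of at most about 15 mm.

**Disagreements:**
- The side camera reported the flower pot at a spot inside the tray (score 0.72). I took this for a false report, because the scene camera showed the pot within 4 mm of its start.
- The scene camera disagreed with the other two by about 1.5 px, which did not matter for the task.
- One early wrist reading was about 6 mm off because the arm was still settling. I measured again at rest before gripping.

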